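Pump the parts carousel round to the orange cup

TASK

On the electronics bench, take the blue upright handle of the parts carousel and pump it to and fro, each stroke moving the round dial on by one cup, until the orange cup stands at the yellow pointer. Turn the dial only with its handle, never by pushing the dial itself, and let go when the orange cup is there.

Things in the scene. Friction and masses are not known exactly. Their poses are not given: they have to be found in the camera images.
- dial: Aluminium dial, 168 mm across, cup tops 57 mm above the bench: 12 cups, 28 mm wide, 30 degrees apart, centres 62 mm from its upright axis; 11 white, 1 orange. Origin: on the axis (shared by the lever) at bench height; x axis towards the orange cup. Driven counter-clockwise (from above) by the lever's red pawl on its rim pins; friction holds it still while the lever goes back. Do not push it.
- orange_cup (a point): Top centre of the only orange cup, 62 mm from the dial's axis, 56 mm high. At the lever's forward stop some cup always stands at the pointer. Lever and dial start anywhere, so the first forward stroke may move the dial less than a cup; then each full stroke back and forward moves it exactly one cup (30 degrees).
- pick_mark (a point): Where the orange cup must come: fixed point 62 mm from the dial's axis, 56 mm high, right in front of the fixed yellow pointer (56 mm high, 93 to 128 mm from the axis). Lever angles are counted from this direction about the dial's axis, counter-clockwise from above: back stop 155 degrees, forward stop 205. The pawl needs at least 38 degrees back from the forward stop.
- handle (a point): Top centre (132 mm high) of the blue upright round handle, 22 mm thick, blue from 36 mm up, spinning freely on the end of the flat steel lever, 140 mm from the dial's axis. The lever has no spring and stays where left; 5 N at the handle drives it and the dial. Counter-clockwise drives, clockwise returns, 120 mm of arc between stops. The board clamp's black knob is not this handle.

How it is judged:
By the outcome, as a careful person would: the job done as asked, in the order asked, and still so for the second after the job is handed in, with the robot touching nothing.
It also fails if it takes over 45 s, if anything falls off the work surface, if the arm or the gripper's body presses on something with over 40 N, if the wrist force passes 120 N, or if a joint passes its speed limit or range.

ROBOT

A 6-joint arm with a two-finger parallel gripper is mounted at the origin on the work surface. World frame = base frame: x ahead of the robot, y to its left, z up, the work surface at z = 0. Lengths are in m, angles in degrees, forces in N, time in s.
With the tool pointing down it reaches from about 0.25 to 0.725 m from the base axis. Payload 9.7 kg.
Tool frame: the origin (TCP) lies at the very end of the fingers, on their centre line; the grasp point (between the pads) lies 19 mm behind it (bot.grip_depth is the distance from the TCP to the grasp point, in m); z points along the fingers, y is the direction in which the jaws open and shut (so a half turn about z gives the same grasp; the last joint's range is limited). The gripper opens to 85 mm and grips with 20 to 120 N. Pads are 22 mm wide; open, the fingers measure 114 mm over their backs; the gripper's body (76 mm by 85 mm) begins 54 mm behind the grasp point. The pads swing forward as they close: fully open they stand 13 mm farther back than shut.
Start: joints at [0, 4.979, 10.078, 95.1, 0, 90], TCP at [0.55, -0, 0.231] pointing down, gripper open.
Joint ranges: [-179.16, 179.16], [-48.56, 103.87], [-65.8, 70.77], [-126.05, 130.52], [-82.76, 87.17], [-180, 180]. Speed limits (degrees/s): [127.2, 127.2, 147.25, 180, 180, 180].

INTERFACE

Orientations are given as [roll, pitch, yaw] about the fixed x, y, z axes, in that order (R = Rz(yaw) Ry(pitch) Rx(roll)).
In Python, from workcell import bot, viewer gives the robot as it stands.
- The arm moves only by the tool arm_command, never from a script. Its argument "motion" is a list of rows, each a list of 3 entries, a list of its own where there are three numbers: the opening, from 0 (shut) to 1 (fully open), then the shift along the tool's x, y, z in units of 60 mm (1.0 is 60 mm), then the turn, a rotation vector about the tool's x, y, z in units of 6 degrees (1.0 is 6 degrees). A call has 1 to 12 rows; each row shifts and turns the commanded pose from where the row before left it, along the tool's axes as they then stand; what a row does not reach is not made up. A row lasts 1/8 s, in which the tool goes at most 62.5 mm and 10.7 degrees, less where a joint would pass 70% of its speed; a pose out of reach is approached as far as the arm can. A call is refused whole if a number of a shift passes 1 or a number of a turn 1, either way. A call with a gripper value outside its range is refused whole. The fingers move at their own pace and stop on an object; "newtons" is the grip in N (left out, the last holds). Time passes only in rows, so rows that do not move let the fingers close. It gives the time, the measured TCP pose, the force and the opening at its end, in the units of the state.
- bot.get_obs(): the state, without advancing time (a new reading comes with each control period).
- viewer.camera(name): name is "scene" or "side" or "wrist"; returns the picture (420x560x3 uint8, blue, green, red); there is no depth.
- viewer.calibration(name): a dict with "fx", "fy", "cx", "cy" (pixels), "T" (4x4, takes a point from camera to world coordinates). Camera axes: x right, y down, z forward; pixel columns grow to the right and rows downward; lengths in m; the calibration is good to about 2 mm. A picture is of the moment at which its call begins: read the wrist's pose just before it. calibration takes no time and is no camera call; for the wrist camera it gives the pose at the moment of the call.
- bot.job_done(): hands the job in, once; it reports no verdict.
The state is a dict: "time": time; "q": joint angles; "qd": joint speeds; "joint_efforts": joint torques, N m; "ee_pos": TCP position; "tcp_rot": TCP orientation; "wrist_force": force on the tool from outside, world axes, zero at the start; "torque": the same for the moment, N m; "opening": finger opening in m.
Only numpy, scipy, OpenCV 4.12 (cv2) and the standard library are available. Lean on these libraries where they do the work, as an engineer would, in place of code of your own. Each camera call takes 0.05 s, during which the arm holds its last target.

## Working session

There is one attempt and no reset: what is moved stays moved. The work goes in short steps, Python scripts to look and compute and a tool call to move; the robot and the scene stay as the last step left them, time stands still between calls to the robot, and variables do not carry over. Pictures are saved under pics/ and viewed, and the job is handed in when it is done.

Besides the shell and the picture viewer there is one more tool, called after "Request:" by a JSON object that holds its "method" and its "body", one argument or row to a line. arm_command: Moves the arm, as the interface text tells. Its arguments: {"type":"object","properties":{"motion":{"type":"array"},"newtons":{"type":"number"}},"required":["motion"]}

```bash
mkdir -p pics; ls
python3 - <<'E'
from workcell import bot, viewer
import cv2, numpy as np
o=bot.get_obs(); print(o['time'],o['ee_pos'],o['tcp_rot'],o['opening'])
for n in ("scene","side"):
    im=viewer.camera(n); cv2.imwrite(f"pics/{n}0.png",im)
    c=viewer.calibration(n); print(n,c['fx'],c['fy'],c['cx'],c['cy'],np.round(c['T'],3).tolist())
E
```

```text
pics
0.0 [ 5.49774053e-01 -2.28319664e-06  2.30591997e-01] [-1.79924462e+02 -2.72820375e-03  8.99978771e+01] 0.08536629690566203
scene 438.60831118570985 438.60831118570985 277.86568571563237 205.99111287418694 [[-0.775, 0.487, -0.403, 0.856], [0.631, 0.614, -0.474, 0.364], [0.017, -0.621, -0.783, 0.63], [0.0, 0.0, 0.0, 1.0]]
side 403.61510814260294 403.61510814260294 279.9925166119186 211.43464277251775 [[-0.95, -0.21, 0.232, 0.437], [-0.312, 0.66, -0.683, 0.484], [-0.01, -0.721, -0.693, 0.545], [0.0, 0.0, 0.0, 1.0]]
```

View pics/scene0.png

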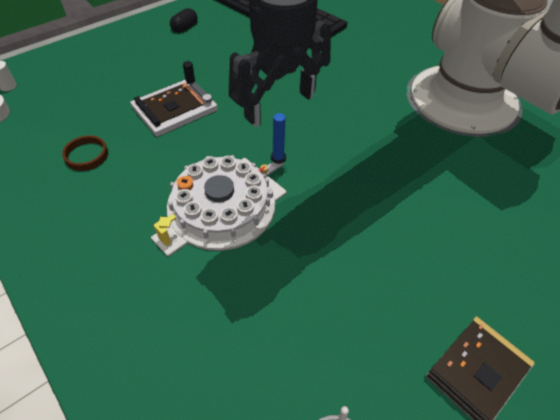

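View pics/side0.png

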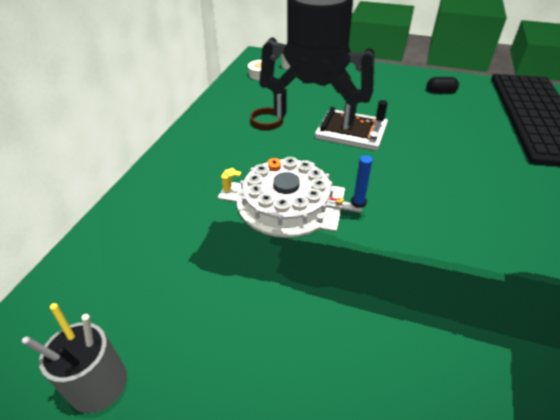

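The scene view shows the dial hub at about (219,187), the orange cup at (185,183), the yellow pointer at (165,228) and the blue handle with its top at (279,117). In the side view these are at (287,183), (274,164), (231,175) and (365,158).

```bash
cat > h.py <<'E'
from workcell import bot, viewer
import cv2, numpy as np
def ray(c,p):
    T=c['T']; d=T[:3,:3]@np.array([(p[0]-c['cx'])/c['fx'],(p[1]-c['cy'])/c['fy'],1]); return T[:3,3],d/np.linalg.norm(d)
def onz(c,p,z):
    o,d=ray(c,p); return o+d*(z-o[2])/d[2]
def tri(rs):
    A=0;b=0
    for o,d in rs:
        P=np.eye(3)-np.outer(d,d); A=A+P;b=b+P@o
    return np.linalg.solve(A,b)
def blobs(im,lo,hi,box,amin=8):
    h=cv2.cvtColor(im,cv2.COLOR_BGR2HSV); m=cv2.inRange(h,np.array(lo),np.array(hi))
    k=np.zeros_like(m);x0,y0,x1,y1=box;k[y0:y1,x0:x1]=255;m&=k
    n,l,s,c=cv2.connectedComponentsWithStats(m)
    return m,[(int(s[i,4]),c[i].round(1).tolist(),s[i,:4].tolist()) for i in range(1,n) if s[i,4]>=amin]
BOX={'scene':(130,90,310,270),'side':(200,130,400,250)}
COL={'orange':((5,150,120),(18,255,255)),'yellow':((22,120,100),(35,255,255)),'blue':((105,150,40),(130,255,255)),'hub':((0,0,30),(179,90,100))}
E
python3 - <<'E'
from h import *
for n in ("scene","side"):
    im=cv2.imread(f"pics/{n}0.png")
    for k,v in COL.items(): print(n,k,blobs(im,*v,BOX[n])[1])
    x0,y0,x1,y1=BOX[n]
    cv2.imwrite(f"pics/{n}0z.png",cv2.resize(im[y0:y1,x0:x1],None,fx=3.2,fy=3.2,interpolation=cv2.INTER_CUBIC))
E
```

```text
scene orange [(9, [262.3, 168.3], [261, 167, 4, 5]), (129, [184.7, 182.2], [178, 176, 14, 13])]
scene yellow [(321, [163.5, 228.2], [154, 215, 22, 30])]
scene blue [(472, [278.6, 136.4], [273, 114, 12, 47])]
scene hub [(1213, [167.1, 105.6], [134, 90, 68, 37]), (47, [199.7, 92.2], [194, 90, 12, 8]), (69, [234.3, 95.4], [229, 90, 11, 13]), (44, [252.9, 94.2], [248, 90, 11, 11]), (32, [207.2, 101.1], [203, 98, 9, 6]), (164, [256.2, 114.6], [251, 101, 10, 26]), (292, [178.5, 121.8], [131, 106, 87, 31]), (8, [246.2, 117.0], [245, 115, 3, 5]), (70, [277.0, 165.7], [266, 155, 20, 23]), (18, [227.5, 160.5], [225, 159, 6, 4]), (17, [209.5, 161.3], [207, 160, 6, 4]), (16, [243.1, 166.1], [242, 164, 4, 5]), (12, [194.0, 168.5], [193, 167, 3, 4]), (17, [252.8, 176.9], [250, 175, 6, 5]), (10, [212.9, 179.8], [211, 178, 5, 4]), (48, [223.3, 181.0], [215, 178, 17, 7]), (254, [220.4, 193.5], [205, 183, 29, 19]), (20, [253.4, 190.8], [251, 189, 6, 4]), (21, [183.0, 194.8], [180, 193, 7, 5]), (8, [269.5, 195.5], [268, 195, 4, 2]), (11, [266.9, 202.6], [266, 201, 3, 4]), (18, [244.7, 203.8], [243, 202
[... 330 characters left out ...]
), (17, [205.7, 235.1], [204, 233, 4, 5]), (11, [159.8, 248.5], [157, 245, 8, 9])]
side orange [(110, [273.7, 163.8], [268, 158, 12, 12])]
side yellow [(238, [228.5, 177.7], [221, 168, 20, 24]), (8, [340.8, 200.1], [339, 199, 4, 3])]
side blue [(507, [362.1, 179.5], [353, 156, 19, 49])]
side hub [(56, [347.2, 133.3], [327, 130, 40, 8]), (8, [346.5, 130.0], [343, 130, 8, 1]), (12, [373.1, 137.8], [371, 137, 5, 3]), (114, [285.4, 189.2], [274, 184, 25, 10]), (9, [265.4, 197.3], [264, 196, 4, 3]), (8, [299.9, 200.1], [299, 199, 3, 3]), (9, [281.7, 201.9], [280, 201, 4, 3]), (34, [357.5, 205.1], [351, 202, 15, 6]), (20, [350.4, 210.4], [341, 209, 19, 4]), (10, [282.5, 237.0], [278, 237, 10, 1])]
```

View pics/scene0z.png

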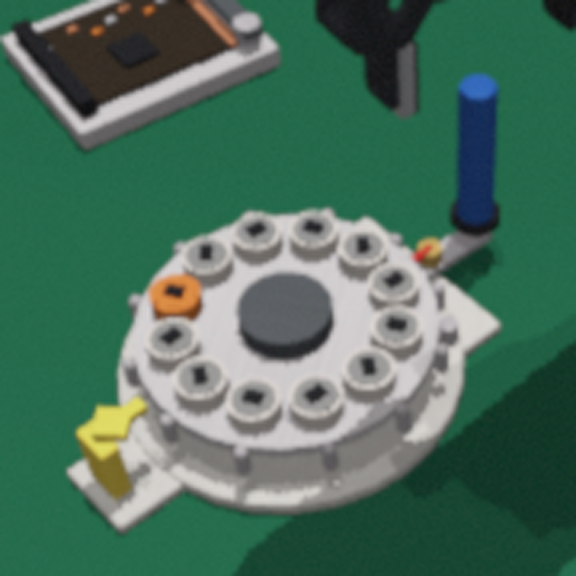

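View pics/side0z.png

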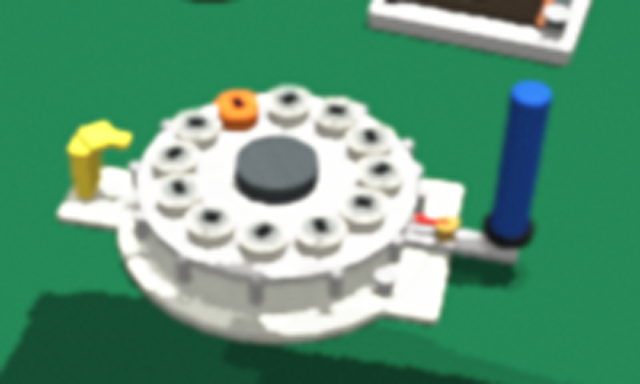

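Run:
```python
from h import *
from scipy.optimize import least_squares
S={'scene':[(176,296),(207,256),(257,233),(314,230),(363,246),(394,282),(397,326),(369,369),(317,396),(254,401),(200,380),(172,339)],
'side':[(238,107),(290,103),(338,116),(371,140),(381,173),(364,208),(320,232),(263,238),(211,222),(180,193),(176,158),(199,128)]}
tip={'scene':(146,404),'side':(131,138)}; top={'scene':(478,87),'side':(531,94)}
R=[];RT=[]
for n in S:
    c=viewer.calibration(n);b=BOX[n];f=lambda p:(p[0]/3.2+b[0],p[1]/3.2+b[1])
    P=np.array([onz(c,f(p),.057)[:2] for p in S[n]])
    # orange first, clockwise order
    def res(v,s=-1):
        a=v[2]+s*np.arange(12)*np.pi/6
        return (P-np.c_[v[0]+.062*np.cos(a),v[1]+.062*np.sin(a)]).ravel()
    m=P.mean(0);r=least_squares(res,[*m,np.arctan2(*(P[0]-m)[::-1])])
    cen=r.x[:2];print(n,'centre',r.x[:2],'orange',np.degrees(r.x[2]),'rms',np.sqrt(np.mean(r.fun**2)))
    t=onz(c,f(tip[n]),.057)[:2]-cen;h=onz(c,f(top[n]),.132)[:2]; print('ptr',np.linalg.norm(t),np.degrees(np.arctan2(t[1],t[0])),'handle',h,np.linalg.norm(h-cen),np.degrees(np.arctan2(*(h-cen)[::-1])))
    R.append(ray(c,f(top[n])));RT.append(ray(c,f(tip[n])))
print(tri(R),tri(RT))
```

```text
scene centre [ 0.61414505 -0.07736867] orange -49.04247365507996 rms 0.0006037963879399738
ptr 0.09149275285092696 5.049442794571204 handle [ 0.47399731 -0.08716069] 0.14048940499508225 -176.00328115497794
side centre [ 0.61303325 -0.07812952] orange -49.52450069938294 rms 0.0006783435831996012
ptr 0.09282791934506551 0.7812063146407278 handle [ 0.4754427  -0.08960828] 0.13806853115585402 -175.23102968340876
[ 0.47534114 -0.0856615   0.13430079] [ 0.7045896  -0.07061344  0.05927248]
```

Request:
{"method": "arm_command", "body": {
  "motion": [
    [1,[-0.73,-0.63,0],[0,0,0]],
    [1,[-0.72,-0.63,0],[0,0,0]],
    [1,[0,0,0.1],[0,0,1]],
    [1,[0,0,0.1],[0,0,1]],
    [1,[0,0,0.1],[0,0,1]],
    [1,[0,0,0.1],[0,0,1]],
    [1,[0,0,0.1],[0,0,1]],
    [1,[0,0,0.1],[0,0,1]],
    [1,[0,0,0.1],[0,0,1]],
    [1,[0,0,0.1],[0,0,1]],
    [1,[0,0,0.1],[0,0,1]],
    [1,[0,0,0.1],[0,0,1]]
  ]
}}

```text
time: 1.6
ee_pos: [0.4742, -0.087, 0.1707]
tcp_rot: [-180.0, 0.0, 29.8]
wrist_force: [0.9, -0.1, 0.5]
opening: 0.0853
```

Request:
{"method": "arm_command", "body": {
  "motion": [
    [1,[0,0,0],[0,0,1]],
    [1,[0,0,0],[0,0,1]],
    [1,[0,0,0],[0,0,1]],
    [1,[0,0,0],[0,0,1]],
    [1,[0,0,0],[0,0,1]],
    [1,[0,0,0],[0,0,0]],
    [1,[0,0,0],[0,0,0]]
  ]
}}

```text
time: 2.48
ee_pos: [0.4743, -0.087, 0.1711]
tcp_rot: [-180.0, 0.0, 0.1]
wrist_force: [-0.6, -0.8, -0.8]
opening: 0.0855
```

Run:
```python
from h import *
for n in ("scene","wrist"):
    im=viewer.camera(n); cv2.imwrite(f"pics/{n}1.png",im)
o=bot.get_obs();print(o['time'],o['ee_pos'],o['tcp_rot'],o['q'])
c=viewer.calibration('wrist')
print(blobs(im,*COL['blue'],(0,0,560,420)))
T=np.linalg.inv(c['T'])
def pr(p):
    v=T@np.array([*p,1]); return v[0]/v[2]*c['fx']+c['cx'],v[1]/v[2]*c['fy']+c['cy']
print(pr((.4745,-.0872,.132)),pr((.6136,-.0777,.057)))
```

```text
2.575 [ 0.47436786 -0.08701249  0.17120141] [-1.79999469e+02  7.86857645e-03  8.31005899e-02] [-1.03935853e+01 -5.08647840e+00 -6.63624185e+00  8.84580706e+01
 -9.08358678e-04  1.69523314e+02]
(array([[0, 0, 0, ..., 0, 0, 0],
       [0, 0, 0, ..., 0, 0, 0],
       [0, 0, 0, ..., 0, 0, 0],
       ...,
       [0, 0, 0, ..., 0, 0, 0],
       [0, 0, 0, ..., 0, 0, 0],
       [0, 0, 0, ..., 0, 0, 0]], shape=(420, 560), dtype=uint8), [(2261, [292.4, 219.8], [275, 180, 38, 77])])
(np.float64(285.40318266963476), np.float64(242.1859171737347)) (np.float64(270.43281375257715), np.float64(-9.864054237353088))
```

View pics/wrist1.png

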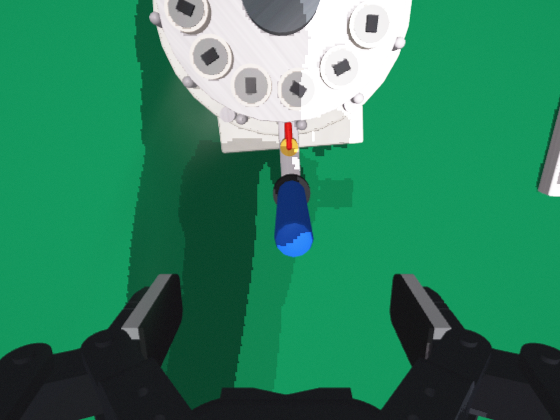

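View pics/scene1.png

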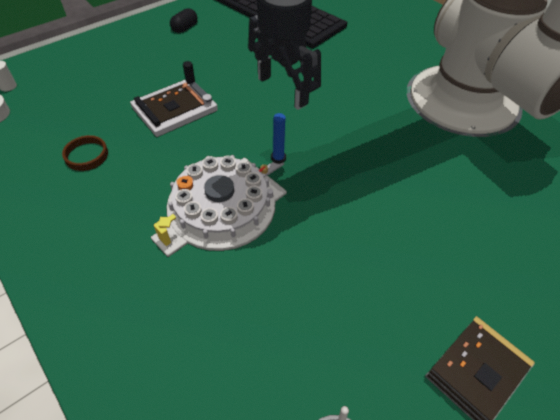

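The wrist view shows the handle top at (294,239), about 9 px right of the prediction. It is well between the jaws, so I can descend and close.

Request:
{"method": "arm_command", "body": {
  "motion": [
    [1,[0,0.05,0.4],[0,0,0]],
    [1,[0,0,0.6],[0,0,0]],
    [1,[0,0,0.55],[0,0,0]],
    [1,[0,0,0],[0,0,0]],
    [0,[0,0,0],[0,0,0]],
    [0,[0,0,0],[0,0,0]],
    [0,[0,0,0],[0,0,0]],
    [0,[0,0,0],[0,0,0]],
    [0,[0,0,0],[0,0,0]],
    [0,[0,0,0],[0,0,0]]
  ],
  "newtons": 30
}}

```text
time: 3.82
ee_pos: [0.4748, -0.0901, 0.0791]
tcp_rot: [180.0, -0.1, 0.0]
wrist_force: [-0.1, -0.5, 5.5]
opening: 0.0214
```

Run:
```python
from h import *
for n in ("wrist",):
    im=viewer.camera(n); cv2.imwrite(f"pics/{n}2.png",im)
o=bot.get_obs();print(o['time'],o['ee_pos'],o['tcp_rot'],o['wrist_force'],o['opening'])
```

```text
3.875 [ 0.4747902  -0.09009002  0.0790404 ] [ 1.79986153e+02 -7.09460484e-02 -1.42054361e-03] [-0.90642432  0.69657425  6.80484156] 0.0211432293458345
```

View pics/wrist2.png

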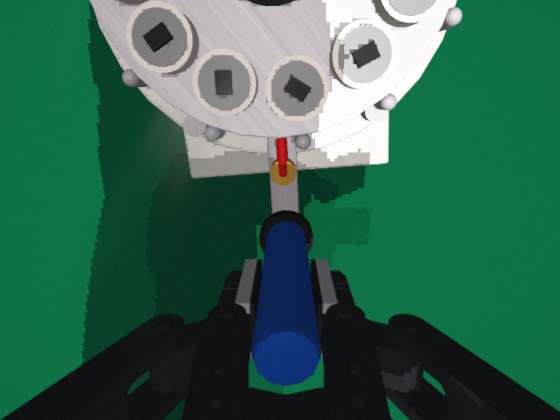

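Handle gripped (opening 21 mm). The red pawl at (281,140) sits just behind the rim pin at (303,142). Now for the first forward stroke, which is counter-clockwise.

Request:
{"method": "arm_command", "body": {
  "motion": [
    [0,[0.02,0.16,0],[0,0,0]],
    [0,[0.03,0.16,0],[0,0,0]],
    [0,[0.04,0.16,0],[0,0,0]],
    [0,[0.05,0.155,0],[0,0,0]],
    [0,[0.06,0.15,0],[0,0,0]],
    [0,[0,0,0],[0,0,0]],
    [0,[0,0,0],[0,0,0]]
  ]
}}

```text
time: 4.75
ee_pos: [0.4858, -0.1378, 0.079]
tcp_rot: [179.9, 0.0, -0.0]
wrist_force: [-6.5, -2.7, 8.1]
opening: 0.0212
```

```bash
cat > look.py <<'E'
import sys
from h import *
k=sys.argv[1]
C=np.array([.6136,-.0780])
for n in ("scene","side","wrist"):
    im=viewer.camera(n); cv2.imwrite(f"pics/{n}{k}.png",im)
    if n!='wrist':
        c=viewer.calibration(n)
        b=sorted(blobs(im,*COL['orange'],BOX[n])[1])
        if b:
            p=onz(c,b[-1][1],.055)[:2]-C; print(n,b[-1],'orange r',np.linalg.norm(p),'ang',np.degrees(np.arctan2(p[1],p[0])))
        x0,y0,x1,y1=BOX[n]
        cv2.imwrite(f"pics/{n}{k}z.png",cv2.resize(im[y0:y1,x0:x1],None,fx=3.2,fy=3.2,interpolation=cv2.INTER_CUBIC))
o=bot.get_obs();h=o['ee_pos'][:2]-C
print(o['time'],o['ee_pos'],o['wrist_force'],o['opening'],'lever r',np.linalg.norm(h),np.degrees(np.arctan2(h[1],h[0]))%360)
E
python3 look.py 3
```

```text
scene (140, [183.0, 190.1], [176, 184, 15, 13]) orange r 0.062037501130001275 ang -32.81977215711617
side (105, [266.2, 166.4], [261, 161, 12, 12]) orange r 0.06458726785306194 ang -34.01332403667209
4.9 [ 0.48575329 -0.13769648  0.07904015] [-7.34451777 -2.8187992   7.80760742] 0.021155370615267316 lever r 0.1410973096689852 205.0296535986842
```

View pics/scene3z.png

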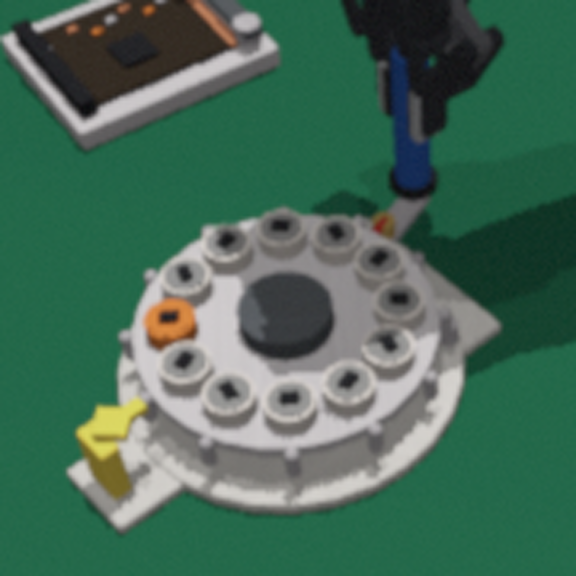

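View pics/wrist3.png

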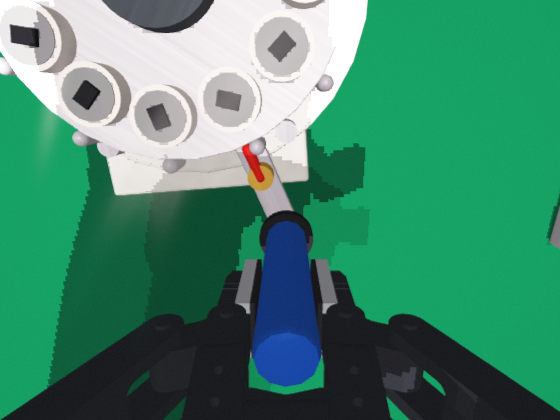

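Request:
{"method": "arm_command", "body": {
  "motion": [
    [0,[0.035,0.073,0],[0,0,0]],
    [0,[0,0,0],[0,0,0]]
  ]
}}

```text
time: 5.15
ee_pos: [0.4877, -0.142, 0.079]
tcp_rot: [179.9, 0.1, -0.0]
wrist_force: [-8.2, -1.3, 9.7]
opening: 0.0213
```

Request:
{"method": "arm_command", "body": {
  "motion": [
    [0,[0.02,0.036,0],[0,0,0]],
    [0,[0,0,0],[0,0,0]]
  ]
}}

```text
time: 5.4
ee_pos: [0.4886, -0.1441, 0.079]
tcp_rot: [180.0, 0.1, -0.0]
wrist_force: [-8.5, -2.3, 10.2]
opening: 0.0212
```

Request:
{"method": "arm_command", "body": {
  "motion": [
    [0,[0.024,0.036,0],[0,0,0]],
    [0,[0,0,0],[0,0,0]]
  ]
}}

```text
time: 5.65
ee_pos: [0.4898, -0.1464, 0.079]
tcp_rot: [179.9, 0.1, -0.0]
wrist_force: [-9.7, -2.5, 11.2]
opening: 0.0213
```

Request:
{"method": "arm_command", "body": {
  "motion": [
    [0,[0.024,0.036,0],[0,0,0]],
    [0,[0,0,0],[0,0,0]]
  ]
}}

```text
time: 5.9
ee_pos: [0.4911, -0.1487, 0.079]
tcp_rot: [179.9, 0.2, -0.1]
wrist_force: [-11.6, -3.0, 11.0]
opening: 0.0214
```

```bash
python3 look.py 4
```

```text
scene (140, [182.9, 192.3], [176, 186, 15, 13]) orange r 0.06229259835573932 ang -28.255722892767235
side (106, [264.3, 167.6], [259, 162, 12, 12]) orange r 0.06402093591391633 ang -29.313728996299172
6.05 [ 0.49110336 -0.14867407  0.07904785] [-11.10197917  -3.22819204  10.81931041] 0.021196596722311934 lever r 0.14142224463421169 209.98266577267256
```

View pics/scene4z.png

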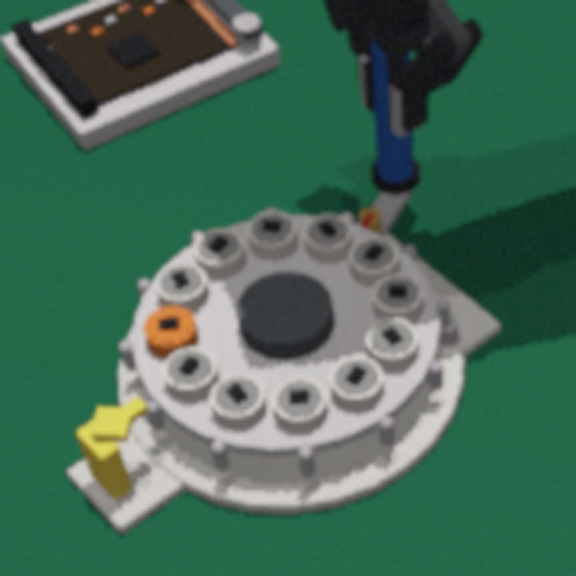

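View pics/side4z.png

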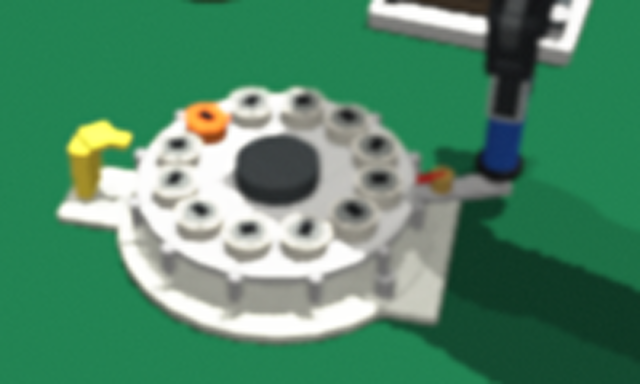

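Request:
{"method": "arm_command", "body": {
  "motion": [
    [0,[0.005,0.036,0],[0,0,0]],
    [0,[0,0,0],[0,0,0]]
  ]
}}

```text
time: 6.3
ee_pos: [0.492, -0.1505, 0.079]
tcp_rot: [180.0, 0.1, -0.0]
wrist_force: [-8.6, -1.8, 9.7]
opening: 0.0215
```

Request:
{"method": "arm_command", "body": {
  "motion": [
    [0,[0.01,0.036,0],[0,0,0]],
    [0,[0,0,0],[0,0,0]]
  ]
}}

```text
time: 6.55
ee_pos: [0.4925, -0.1518, 0.079]
tcp_rot: [-179.9, 0.1, 0.0]
wrist_force: [-8.4, 4.1, 10.6]
opening: 0.0214
```

Request:
{"method": "arm_command", "body": {
  "motion": [
    [0,[0.02,0.036,0],[0,0,0]],
    [0,[0,0,0],[0,0,0]]
  ]
}}

```text
time: 6.8
ee_pos: [0.4927, -0.1522, 0.0789]
tcp_rot: [-179.7, 0.2, 0.1]
wrist_force: [-14.1, 14.5, 16.1]
opening: 0.0214
```

```bash
python3 look.py 5
python3 - <<'E'
from h import *
C=np.array([.6136,-.0780])
E
```

```text
scene (139, [183.0, 193.1], [176, 187, 15, 13]) orange r 0.062254736515588174 ang -26.575097796880122
side (109, [263.6, 167.9], [258, 162, 13, 13]) orange r 0.06425990583187613 ang -27.84976362055113
6.95 [ 0.49271492 -0.15213895  0.07891831] [-14.11262365  13.67681512  15.60653887] 0.02127380649304024 lever r 0.14180897541824788 211.5208340497525
```

View pics/scene5z.png

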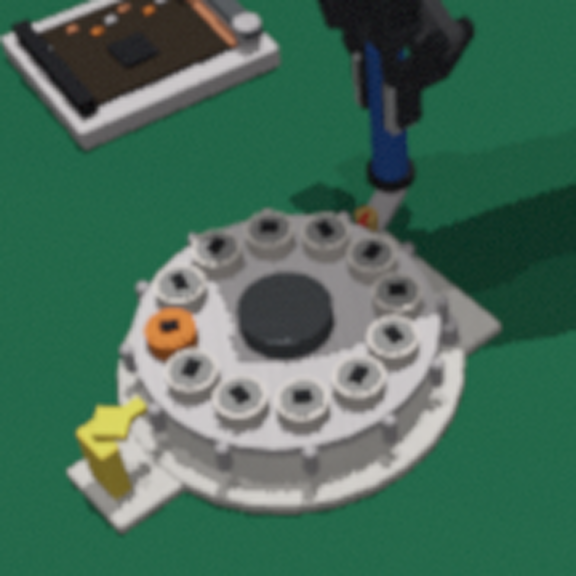

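View pics/side5z.png

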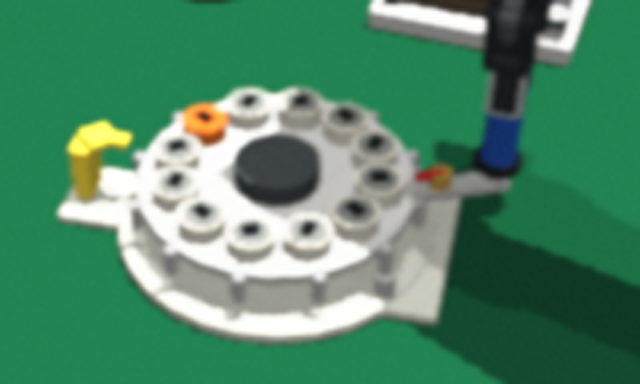

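The stop is reached: Fy rose to 14 N, and the dial's next cup is at +2.8°, in line with the pointer. Orange is at about -27°, exactly one cup short, so one full back-and-forward stroke remains.

Request:
{"method": "arm_command", "body": {
  "motion": [
    [0,[-0.115,-0.225,0],[0,0,0]],
    [0,[-0.092,-0.227,0],[0,0,0]],
    [0,[-0.067,-0.235,0],[0,0,0]],
    [0,[-0.043,-0.24,0],[0,0,0]],
    [0,[0,0,0],[0,0,0]]
  ]
}}

```text
time: 7.58
ee_pos: [0.4755, -0.0982, 0.0791]
tcp_rot: [180.0, -0.0, 0.1]
wrist_force: [-4.1, 1.4, 7.0]
opening: 0.0212
```

Request:
{"method": "arm_command", "body": {
  "motion": [
    [0,[-0.017,-0.245,0],[0,0,0]],
    [0,[0.008,-0.243,0],[0,0,0]],
    [0,[0.035,-0.242,0],[0,0,0]],
    [0,[0.025,-0.12,0],[0,0,0]],
    [0,[0,0,0],[0,0,0]],
    [0,[0,0,0],[0,0,0]]
  ]
}}

```text
time: 8.32
ee_pos: [0.4793, -0.0476, 0.0791]
tcp_rot: [-180.0, -0.1, 0.0]
wrist_force: [-0.1, 0.2, 6.8]
opening: 0.0212
```

```bash
python3 look.py 6
```

```text
scene (141, [183.0, 193.1], [176, 187, 15, 13]) orange r 0.062254736515588174 ang -26.575097796880122
side (108, [263.6, 167.9], [258, 162, 13, 13]) orange r 0.06425990583187613 ang -27.84976362055113
8.475 [ 0.47927345 -0.04772178  0.07905027] [0.16227759 0.75973509 6.55577605] 0.02121351700583776 lever r 0.13769674695644668 167.29739081294653
```

View pics/scene6z.png

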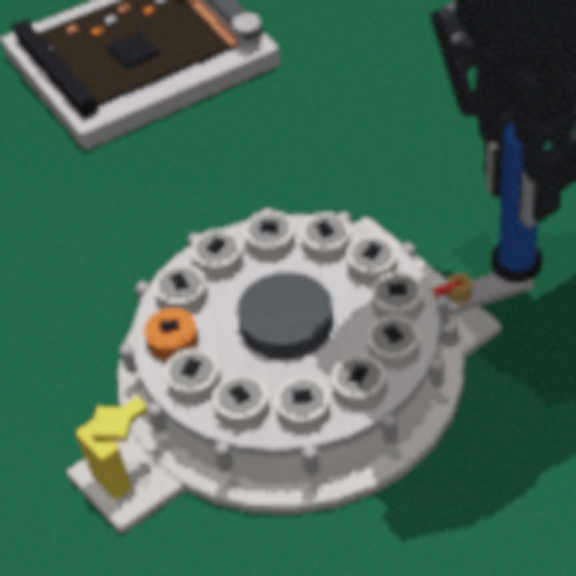

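View pics/wrist6.png

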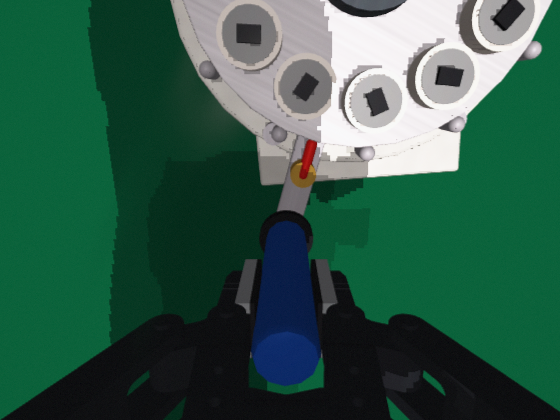

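The dial held still and the pawl is now behind the next pin, at (367,152). Next is the forward stroke.

Request:
{"method": "arm_command", "body": {
  "motion": [
    [0,[-0.025,0.12,0],[0,0,0]],
    [0,[-0.035,0.242,0],[0,0,0]],
    [0,[-0.008,0.243,0],[0,0,0]],
    [0,[0.017,0.245,0],[0,0,0]],
    [0,[0.043,0.24,0],[0,0,0]],
    [0,[0.055,0.235,0],[0,0,0]],
    [0,[0.08,0.227,0],[0,0,0]],
    [0,[0,0,0],[0,0,0]],
    [0,[0,0,0],[0,0,0]]
  ]
}}

```text
time: 9.6
ee_pos: [0.4871, -0.1413, 0.0791]
tcp_rot: [180.0, -0.1, -0.0]
wrist_force: [1.1, -0.5, 6.2]
opening: 0.021
```

Request:
{"method": "arm_command", "body": {
  "motion": [
    [0,[0.04,0.075,0],[0,0,0]],
    [0,[0.035,0.06,0],[0,0,0]],
    [0,[0,0,0],[0,0,0]],
    [0,[0,0,0],[0,0,0]]
  ]
}}

```text
time: 10.1
ee_pos: [0.491, -0.1492, 0.079]
tcp_rot: [180.0, -0.0, -0.0]
wrist_force: [-1.2, 1.9, 8.2]
opening: 0.0211
```

Request:
{"method": "arm_command", "body": {
  "motion": [
    [0,[0.02,0.05,0],[0,0,0]],
    [0,[0,0,0],[0,0,0]]
  ]
}}

```text
time: 10.35
ee_pos: [0.4924, -0.1518, 0.079]
tcp_rot: [-179.9, -0.1, 0.0]
wrist_force: [-1.1, 2.9, 7.3]
opening: 0.0212
```

```bash
python3 look.py 7
```

```text
scene (151, [189.4, 206.1], [182, 199, 16, 14]) orange r 0.06233791043667402 ang 2.7999511842996214
side (87, [255.5, 176.6], [250, 172, 12, 10]) orange r 0.062445693733874395 ang 0.33332984743655214
10.5 [ 0.49236027 -0.15176177  0.07904805] [-1.81686431  3.02347508  6.68679957] 0.021075613232320232 lever r 0.14191501692627348 211.3161659749843
```

View pics/scene7z.png

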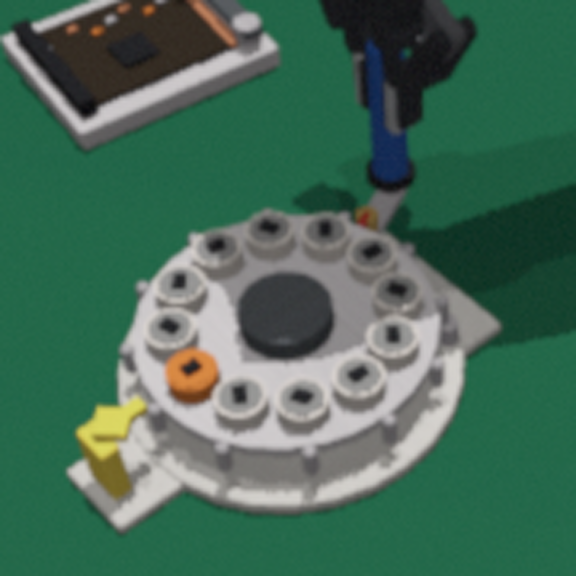

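View pics/side7z.png

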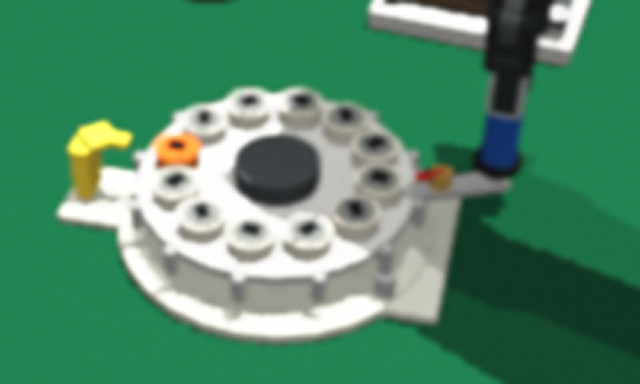

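Request:
{"method": "arm_command", "body": {
  "motion": [
    [0,[0.015,0.04,0],[0,0,0]],
    [0,[0,0,0],[0,0,0]],
    [0,[0,0,0],[0,0,0]]
  ]
}}

```text
time: 10.88
ee_pos: [0.4925, -0.1522, 0.0789]
tcp_rot: [-179.7, 0.0, 0.1]
wrist_force: [-4.0, 15.0, 11.9]
opening: 0.0209
```

```bash
python3 look.py 8
```

```text
scene (152, [189.5, 206.2], [182, 199, 16, 14]) orange r 0.062335934184154854 ang 3.0618671063383376
side (86, [255.6, 176.6], [250, 172, 12, 10]) orange r 0.06226119842978705 ang 0.28089209995711556
11.025 [ 0.49247471 -0.15215335  0.07898805] [-4.82131162 14.08466887 10.14718121] 0.021058460307353154 lever r 0.14202131323804257 211.4751215568708
```

At the stop (Fy 15 N) with orange at the pointer. I'll relieve the push, open and rise straight up.

Request:
{"method": "arm_command", "body": {
  "motion": [
    [0,[0,-0.045,0],[0,0,0]],
    [0,[0,0,0],[0,0,0]],
    [1,[0,0,0],[0,0,0]],
    [1,[0,0,0],[0,0,0]],
    [1,[0,0,0],[0,0,0]],
    [1,[0,0,0],[0,0,0]],
    [1,[0,0,0],[0,0,0]],
    [1,[0,0,0],[0,0,0]],
    [1,[0,0,-0.3],[0,0,0]],
    [1,[0,0,-0.7],[0,0,0]],
    [1,[0,0,-0.8],[0,0,0]],
    [1,[0,0,-0.6],[0,0,0]]
  ]
}}

```text
time: 12.52
ee_pos: [0.4931, -0.1518, 0.2259]
tcp_rot: [180.0, -0.2, -0.0]
wrist_force: [0.4, 0.8, 0.1]
opening: 0.0855
```

Request:
{"method": "arm_command", "body": {
  "motion": [
    [1,[-0.4,0,-0.4],[0,0,0]],
    [1,[-0.3,0,0],[0,0,0]],
    [1,[0,0,0],[0,0,0]]
  ]
}}

```text
time: 12.9
ee_pos: [0.4506, -0.1518, 0.2481]
tcp_rot: [180.0, -0.1, -0.0]
wrist_force: [0.4, 0.3, 1.0]
opening: 0.0855
```

```bash
python3 look.py 9
```

```text
scene (150, [189.4, 206.2], [182, 199, 16, 14]) orange r 0.0624603905966005 ang 2.961035306240064
side (90, [255.5, 176.5], [250, 172, 12, 10]) orange r 0.06255309064563634 ang 0.07010958485684994
13.05 [ 0.45133974 -0.15173971  0.24647221] [-0.19765739  0.18793765  0.65848887] 0.08531144484107124 lever r 0.17823000668408345 204.43957879616056
```

View pics/scene9z.png

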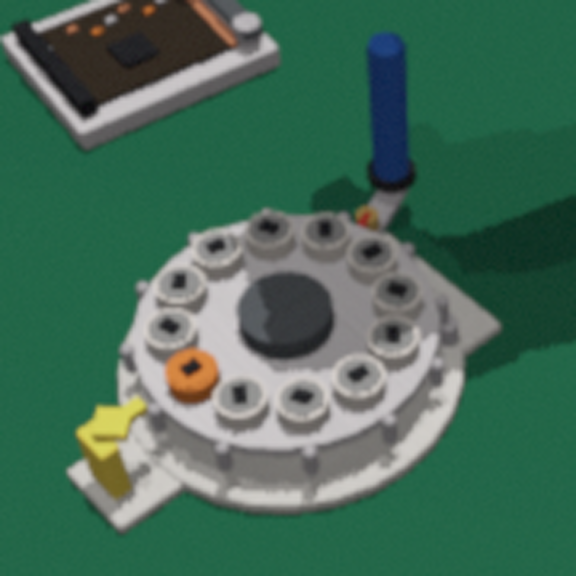

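View pics/wrist9.png

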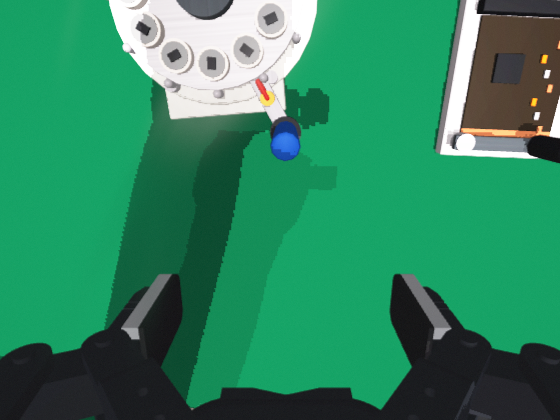

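The orange cup at zoom (191,374) sits directly in front of the pointer tip at (146,404). The handle is free and upright, and the gripper is clear.

```bash
python3 -c "
from workcell import bot
print(bot.job_done())"
```

```text
the job is handed in; nothing more can be done
None
```

The orange cup stands at the yellow pointer and the job is handed in. I gripped the blue handle and pushed it forward to its stop, which brought the orange cup to one place short of the pointer. One full stroke back (about 44°) and forward to the stop moved the dial on by the last cup. I then let go and moved clear, at about 13 s of the 45 s allowed.

**Last checks:**
- **Orange cup:** It measured 3.0° in the scene view and 0.1° in the side view. The pointer tip measured about 5.0° and 0.8° in the same two views. The two cameras therefore disagree by about 3° on the absolute angle, but each puts the cup within about 2° of the pointer.
- **Forward stop:** Both forward strokes ended with about 15 N at the handle, at the same handle position to within 0.2 mm. The dial did not shift when I let go.
- **Forces:** The highest wrist force I read was about 26 N, and it was near zero after release. The arm only touched the handle.

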